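# Run a fingertip along the sprung pads of a fixture

## Robot

A 6-joint arm with a two-finger parallel gripper is mounted at the origin on a cart in front of the work surface, level with it; the furniture and walls round the work are solid. World frame = base frame: x ahead of the robot, y to its left, z up, the work surface at z = 0. Lengths are in m, angles in rad, forces in N, time in s.
With the tool pointing down it reaches from about 0.25 to 0.775 m from the base axis. Payload 4 kg.
Tool frame: the origin (TCP) lies midway between the tips of the shut fingers; the grasp point (between the pads) lies 19 mm behind it; z points along the fingers, y is the line along which they close (so a half turn about z gives the same grasp; the last joint's range is limited). The gripper opens to 94 mm and grips with 3 to 60 N. Pads are 16 mm wide; open, the fingers measure 119 mm over their backs; the gripper's body (75 mm by 177 mm) begins 78 mm behind the grasp point.
Start: joints at [-1.442, 0.087, 1.371, -0, 1.684, -0.103], TCP at [0.126, -0.535, 0.183] pointing down, gripper open.
Joint ranges: [-3.1, 3.1], [-0.76, 2.03], [0.27, 2.55], [-1.08, 4.22], [0.17, 2.65], [-2.57, 2.57]. Speed limits (rad/s): [2.79, 2.79, 3.14, 3.14, 3.14, 3.14].

## Interface

Orientations are given as [roll, pitch, yaw] about the fixed x, y, z axes, in that order (R = Rz(yaw) Ry(pitch) Rx(roll)).
In Python, from bench import sensors, eyes, job gives the robot as it stands.
- The arm moves only by the tool arm_command, never from a script. Its argument "series" is a list of rows, each a list of 7 numbers: the opening, from 0 (shut) to 1 (fully open), then the shift along the tool's x, y, z in cm, then the turn, a rotation vector about the tool's x, y, z in rad. In form: [[fingers, dx, dy, dz, wx, wy, wz], ...]. A call has 1 to 20 rows; each row shifts and turns the commanded pose from where the row before left it, along the tool's axes as they then stand; what a row does not reach is not made up. A row lasts 1/10 s, in which the tool goes at most 50 mm and 8.59 degrees, less where a joint would pass 70% of its speed; a pose out of reach is approached as far as the arm can. A call with a gripper value outside its range is refused whole. The fingers move at their own pace and stop on an object; the grip force is fixed at half the most. Time passes only in rows, so rows that do not move let the fingers close. It gives the time, the measured TCP pose, the force and the opening at its end, in the units of the state.
- sensors.get_obs(): the state, without advancing time (a new reading comes with each control period).
- eyes.snapshot(name): name is "side" or "top" or "wrist"; returns the picture (400x640x3 uint8, blue, green, red); there is no depth.
- eyes.get_calibration(name): a dict with "mtx" (3x3 intrinsics, pixels), "R" (3x3) and "t" (3): a world point X has camera coordinates R X + t. Camera axes: x right, y down, z forward; pixel columns grow to the right and rows downward; lengths in m; the calibration is good to about 2 mm. A picture is of the moment at which its call begins: read the wrist's pose just before it. get_calibration takes no time and is no camera call; for the wrist camera it gives the pose at the moment of the call.
- job.close_job(): hands the job in, once; it reports no verdict.
The state is a dict: "time": time; "joint_positions": joint angles; "qvel": joint speeds; "joint_torque": joint torques, N m; "tool_pos": TCP position; "ee_rot": TCP orientation; "wrist_force": force on the tool from outside, world axes, zero at the start; "wrist_torque": the same for the moment, N m; "width": finger opening in m.
Only numpy, scipy, OpenCV 4.12 (cv2) and the standard library are available. Lean on these libraries where they do the work, as an engineer would, in place of code of your own. Each camera call takes 0.05 s, during which the arm holds its last target. There are 200 camera calls.

## Task

Check that the fixture's sprung pads move freely: with the gripper closed, set the fingertips lightly on the pad beside the steel post and run them along the curved row to the pad at the far end, staying down all the way so that every pad dips a few millimetres in turn, none of them pushed to its stop. Then lift clear and let all the pads spring back up. Do not shift or lift the fixture, and leave the relay, the solder spool and the side cutters where they are.

Things in the scene. Friction and masses are not known exactly. Their poses are not given: they have to be found in the camera images.
- fixture: Loose fixture: aluminium plate 250 x 112 x 18 mm, 3.5 kg. Origin: centre of its underside, x along the 250 mm side, z up. A curved row (arc of radius 150 mm, bulging to +y, centre at x = 0, y = -114 mm) of six sprung grey pads, 1 to 6 from -x to +x, 34 mm apart along the arc; a steel post beyond pad 1. A cabinet hangs 0.43 m over the back of the bench: come in low, from the robot's side.
- post_top (a point): Top of the upright round steel locating post, 12 mm across, 30 mm above the plate (48 mm above the bench), fixed to the plate beyond the outer end of pad 1, 38 mm from that pad's centre. There is no such post at the other end.
- pad1_top (a point): Centre of the top face of pad 1 at rest, 41 mm above the bench top (z = 0) and 23 mm above the plate (a point fixed to the plate; it does not sink with the pad). Every pad is a slippery grey block, 20 mm wide across the row and 31.5 mm long along it; its top is flat for 23.3 mm along the row and slopes down at both ends, 5.5 mm deep over 4.1 mm, so that fingertips less than 5 mm below the rest height ride up onto the next pad.
- pad2_top (a point): Centre of the top face of pad 2 at rest, 41 mm above the bench top (z = 0) and 23 mm above the plate (a point fixed to the plate; it does not sink with the pad).
- pad3_top (a point): Centre of the top face of pad 3 at rest, 41 mm above the bench top (z = 0) and 23 mm above the plate (a point fixed to the plate; it does not sink with the pad).
- pad4_top (a point): Centre of the top face of pad 4 at rest, 41 mm above the bench top (z = 0) and 23 mm above the plate (a point fixed to the plate; it does not sink with the pad).
- pad5_top (a point): Centre of the top face of pad 5 at rest, 41 mm above the bench top (z = 0) and 23 mm above the plate (a point fixed to the plate; it does not sink with the pad).
- pad6_top (a point): Centre of the top face of pad 6 at rest, 41 mm above the bench top (z = 0) and 23 mm above the plate (a point fixed to the plate; it does not sink with the pad).
- pad1 (a joint): How far pad 1 is pressed straight down (m): 0 at rest (fully up), 0.011 at its stop. Each pad is sprung: about 1 N to start it, 2.5 N at the stop, and it springs back by itself, lightly damped.
- pad2 (a joint): How far pad 2 is pressed straight down (m): 0 at rest (fully up), 0.011 at its stop.
- pad3 (a joint): How far pad 3 is pressed straight down (m): 0 at rest (fully up), 0.011 at its stop.
- pad4 (a joint): How far pad 4 is pressed straight down (m): 0 at rest (fully up), 0.011 at its stop.
- pad5 (a joint): How far pad 5 is pressed straight down (m): 0 at rest (fully up), 0.011 at its stop.
- pad6 (a joint): How far pad 6 is pressed straight down (m): 0 at rest (fully up), 0.011 at its stop.
- relay: Small clear-cased relay 21 x 27 x 34 mm tall, standing loose on the plate on the hollow side of the row, about 7 cm from the crown of the arc, its top 52 mm above the bench. Origin at the centre of its underside. A bystander.
- spool: Small white solder spool, 52 mm across and 36 mm tall, standing loose on the bench to the right of the fixture. Origin at the centre of its underside. A bystander.
- cutters: Side cutters with blue handles, 55 x 134 x 14 mm, lying loose on the bench to the right of the spool. Origin at the centre of their underside. A bystander.

How it is judged:
By the outcome, as a careful person would: the job done as asked, in the order asked, and still so for the second after the job is handed in, with the robot touching nothing.
It also fails if it takes over 38 s, if anything falls off the work surface, if the arm or the gripper's body presses on something with over 40 N, if the wrist force passes 120 N, or if a joint passes its speed limit or range.

## Working session

There is one attempt and no reset: what is moved stays moved. The work goes in short steps, Python scripts to look and compute and a tool call to move; the robot and the scene stay as the last step left them, time stands still between calls to the robot, and variables do not carry over. Pictures are saved under pics/ and viewed, on a budget of 10 in all, crops included, one or two more only if the job needs it, and the job is handed in when it is done.

Besides the shell and the picture viewer there is one more tool, called after ">>>" as name(argument=value, ...), one argument or row to a line, values as JSON. arm_command: Moves the arm, as the interface text tells. Its arguments: {"type":"object","properties":{"series":{"type":"array","items":{"type":"array","items":{"type":"number"}}}},"required":["series"]}

```bash
mkdir -p pics; ls; python3 - <<'E'
from bench import sensors, eyes
import cv2
o=sensors.get_obs(); print(o)
for n in("top","side"):
    im=eyes.snapshot(n); cv2.imwrite(f"pics/{n}0.png",im)
    print(n,eyes.get_calibration(n))
E
```

```text
pics
{'time': 0.0, 'joint_positions': array([-1.44212295e+00,  8.79610489e-02,  1.37224132e+00, -2.14958936e-05,
        1.68362792e+00, -1.03096392e-01]), 'qvel': array([ 0.00024288, -0.00191228,  0.00165616, -0.0009668 ,  0.00080561,
        0.00061463]), 'joint_torque': array([ 3.54371048e-05, -3.40185320e+01, -3.02423823e+01,  7.18131359e-02,
        3.30305204e-02, -1.64930043e-04]), 'tool_pos': array([ 0.12624622, -0.53468879,  0.18130752]), 'ee_rot': array([-3.13936471e+00, -2.09031655e-04,  2.31767144e-01]), 'wrist_force': array([-0.03263921,  0.31143532,  0.50004913]), 'wrist_torque': array([ 0.00940467, -0.04828212, -0.05556938]), 'width': 0.0939740656851799}
top {'mtx': array([[373.3259143 ,   0.        , 320.58591069],
       [  0.        , 373.3259143 , 198.21439517],
       [  0.        ,   0.        ,   1.        ]]), 'R': array([[-0.02409475, -0.99932441,  0.02775201],
       [-0.98822607,  0.01961327, -0.15173842],
       [ 0.1510916 , -0.03108136, -0.98803101]]), 't': array([0.19017375, 0.52321377, 0.84519327])}
side {'mtx': array([[395.65546062,   0.        , 318.26277511],
       [  0.        , 395.65546062, 206.13607008],
       [  0.        ,   0.        ,   1.        ]]), 'R': array([[-0.99609675,  0.08793775, -0.00763049],
       [ 0.07223018,  0.76236997, -0.64309784],
       [-0.05073532, -0.64113882, -0.765746  ]]), 't': array([ 0.48953593, -0.14974106,  1.05838844])}
```

View pics/top0.png

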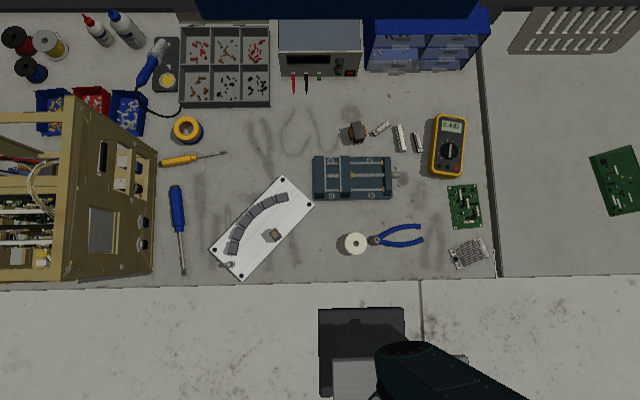

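View pics/side0.png

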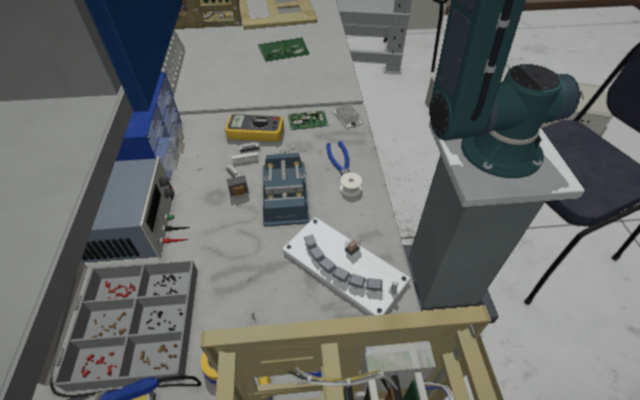

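The top view shows the plate around (260,228), with the post at (230,265), pad 1 at (233,247), pad 6 at (281,198) and the relay at (272,235). In the side view the post is at the robot end, at (393,287).

```bash
cat >h.py <<'E'
import numpy as np, cv2
from scipy.spatial.transform import Rotation as Ro
def ray(c,uv,z):
    R,t,K=np.array(c["R"]),np.array(c["t"]),np.array(c["mtx"])
    d=R.T@np.linalg.solve(K,[uv[0],uv[1],1]); o=-R.T@t
    return o+d*(z-o[2])/d[2]
def proj(c,X):
    p=c["mtx"]@(np.array(c["R"])@X+c["t"]); return p[:2]/p[2]
PH=(np.arange(1,7)-3.5)*34/150
PADS=np.c_[150*np.sin(PH),-114+150*np.cos(PH)]/1000
def world(p,th,l): # local xy -> world xy
    c,s=np.cos(th),np.sin(th); return p+np.asarray(l)@np.array([[c,s],[-s,c]])
E
python3 - <<'E'
from h import *
from bench import eyes
for n,seed in(("top",(250,205)),("side",(330,255))):
    im=cv2.imread(f"pics/{n}0.png"); c=eyes.get_calibration(n)
    hsv=cv2.cvtColor(im,cv2.COLOR_BGR2HSV)
    m=((hsv[...,2]>190)&(hsv[...,1]<40)).astype(np.uint8)
    k,l,st,ce=cv2.connectedComponentsWithStats(m)
    for i in range(1,k):
        x,y,w,h,a=st[i]
        if a>800 and abs(ce[i][0]-(262 if n=="top" else 345))<40 and 180<ce[i][1]<300:
            r=cv2.findContours((l==i).astype(np.uint8),0,2)[0][0]
            P=np.array([ray(c,p[0],.018)[:2] for p in r],np.float32)
            rc=cv2.minAreaRect(P); print(n,st[i],rc,cv2.boxPoints(rc).round(3).tolist())
c=eyes.get_calibration("top")
for uv,z in(((230,264),.048),((233,247),.041),((281,198),.041),((272,235),.052),((355,243),.036)): print(uv,ray(c,uv,z).round(3))
E
```

```text
side [ 283  220  122   94 2926] ((0.4663735032081604, 0.3189546465873718), (0.1071985512971878, 0.24449412524700165), 45.806617736816406) [[0.3409999907016754, 0.3659999966621399], [0.5170000195503235, 0.19499999284744263], [0.5910000205039978, 0.2720000147819519], [0.41600000858306885, 0.4429999887943268]]
(230, 264) [0.379 0.387 0.048]
(233, 247) [0.418 0.382 0.041]
(281, 198) [0.529 0.272 0.041]
(272, 235) [0.442 0.292 0.052]
(355, 243) [0.42  0.101 0.036]
```

>>> arm_command(
  series=[
    [0,2.4,0,0,0,0,-0.04],
    [0,4.7,0,0,0,0,-0.086],
    [0,4.7,0,0,0,0,-0.086],
    [0,4.7,0,0,0,0,-0.086],
    [0,4.7,0,0,0,0,-0.086],
    [0,4.7,0,0,0,0,-0.086],
    [0,4.7,0,0,0,0,-0.086],
    [0,4.7,0,0,0,0,-0.086],
    [0,4.7,0,0,0,0,-0.086],
    [0,4.7,0,0,0,0,-0.086],
    [0,4.7,0,0,0,0,-0.086],
    [0,4.7,0,0,0,0,-0.086],
    [0,4.7,0,0,0,0,-0.086],
    [0,4.7,0,0,0,0,-0.086],
    [0,4.7,0,0,0,0,-0.086],
    [0,4.7,0,0,0,0,-0.086],
    [0,4.7,0,0,0,0,-0.086],
    [0,4.7,0,0,0,0,-0.086],
    [0,4.7,0,0,0,0,-0.086],
    [0,2.4,0,0,0,0,-0.04],
  ],
)

```text
time: 2.1
tool_pos: [0.5537, 0.1413, 0.1816]
ee_rot: [-3.14, -0.001, 1.866]
wrist_force: [0.6, -0.3, -0.2]
width: 0.0007
```

```bash
python3 - <<'E'
from h import *
from bench import sensors,eyes
o=sensors.get_obs(); c=eyes.get_calibration("wrist"); im=eyes.snapshot("wrist"); cv2.imwrite("pics/w1.png",im)
print(o["time"],o["tool_pos"],o["ee_rot"],o["wrist_force"],o["width"])
R=Ro.from_euler("xyz",o["ee_rot"]).as_matrix()
print("cam in tool",R.T@(-c["R"].T@c["t"]-o["tool_pos"]), "axes",(c["R"]@R).round(3), c["mtx"])
p=np.array([.466,.319]);th=-.771
for l in PADS: print(proj(c,np.r_[world(p,th,l),.041]).round())
for l in([.125,.056],[.125,-.056],[-.125,-.056],[-.125,.056]): print("corner",proj(c,np.r_[world(p,th,l),.018]).round())
E
```

```text
2.1 [0.55370793 0.14131001 0.18163544] [-3.14023644e+00 -1.34714964e-03  1.86569701e+00] [ 0.5745831  -0.26844567 -0.17895607] 0.0007040271095985071
cam in tool [ 0.08053217 -0.00038574 -0.2019114 ] axes [[ 0.002  1.    -0.   ]
 [-0.961  0.001 -0.276]
 [-0.276  0.001  0.961]] [[311.8755171    0.         320.92660305]
 [  0.         311.8755171  201.28539898]
 [  0.           0.           1.        ]]
[ 254. -113.]
[286. -86.]
[311. -53.]
[328. -16.]
[338.  22.]
[339.  60.]
corner [392.  81.]
corner [303. 131.]
corner [ 173. -104.]
corner [ 274. -177.]
```

>>> arm_command(
  series=[
    [0,2.8,0,0,0,0,0],
    [0,4.2,0,0,0,0,0],
    [0,4.2,0,0,0,0,0],
    [0,2.8,0,0,0,0,0],
    [0,0,0,0,0,0,0],
    [0,0,0,0,0,0,0],
  ],
)

```text
time: 2.75
tool_pos: [0.5149, 0.2716, 0.1818]
ee_rot: [-3.141, 0.001, 1.86]
wrist_force: [-1.1, -0.0, -1.2]
width: 0.0003
```

```bash
python3 - <<'E'
from h import *
from bench import sensors,eyes
import pickle
o=sensors.get_obs(); c=eyes.get_calibration("wrist"); im=eyes.snapshot("wrist"); cv2.imwrite("pics/w2.png",im)
pickle.dump((o,c),open("w2.pkl","wb"))
print(o["time"],o["tool_pos"],o["ee_rot"],o["wrist_force"],o["qvel"].round(3))
p=np.array([.466,.319]);th=-.771
for l in PADS: print(proj(c,np.r_[world(p,th,l),.041]).round())
E
```

```text
2.75 [0.51486079 0.27162291 0.18184974] [-3.14055783e+00  1.07440854e-03  1.86048073e+00] [-1.11603133 -0.00678075 -1.18544968] [-0.031 -0.006  0.001 -0.003  0.     0.002]
[260.  54.]
[288.  75.]
[311. 101.]
[326. 130.]
[335. 160.]
[336. 190.]
```

View pics/w2.png

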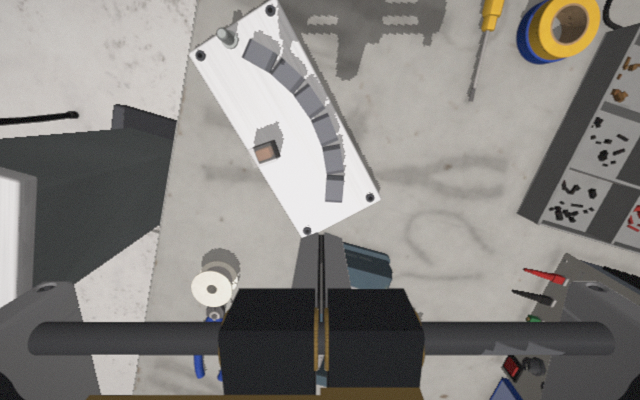

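The close view shows the plate, the post at (226,36), the pads running from (260,50) to (335,188), the relay at (266,150) and four corner screws. The pad positions I predicted agree within a few px.

```bash
python3 - <<'E'
from h import *
import pickle
o,c=pickle.load(open("w2.pkl","rb")); im=cv2.imread("pics/w2.png")
hsv=cv2.cvtColor(im,cv2.COLOR_BGR2HSV)
m=((hsv[...,2]>200)&(hsv[...,1]<30)).astype(np.uint8); m[240:]=0;m[:,:185]=0
k,l,st,ce=cv2.connectedComponentsWithStats(m); i=1+st[1:,4].argmax(); print(st[i])
h=cv2.convexHull(cv2.findContours((l==i).astype(np.uint8),0,2)[0][0])
P=np.array([ray(c,p[0],.018)[:2] for p in h],np.float32)
rc=cv2.minAreaRect(P); print(rc, cv2.boxPoints(rc).round(4).tolist())
S=np.array([ray(c,q,.018)[:2] for q in((270,9),(201,56),(307,230),(370,198))])
print("screws",S.round(4).tolist(),"mean",S.mean(0).round(4)); d=S[3]-S[0]; e=S[2]-S[1]; print(np.arctan2(d[1],d[0]),np.arctan2(e[1],e[0]),np.linalg.norm(d),np.linalg.norm(e))
hull=np.zeros(m.shape,np.uint8); cv2.fillPoly(hull,[h],1)
g=(hull>0)&(hsv[...,2]>60)&(hsv[...,2]<165)
print("pad V",[im[y,x].tolist() for x,y in((260,50),(311,100),(335,188),(350,120),(250,100))])
g=cv2.morphologyEx(g.astype(np.uint8),cv2.MORPH_OPEN,np.ones((3,3)))
k,l,st,ce=cv2.connectedComponentsWithStats(g)
for j in range(1,k):
    if st[j,4]>60: print(st[j],ce[j].round(1),ray(c,ce[j],.041).round(4))
big=cv2.resize(im[0:240,180:400],None,fx=3.4/1.4,fy=3.4/1.4,interpolation=cv2.INTER_CUBIC)
p=S.mean(0); th=np.arctan2(*(d+e)[::-1])
for q in PADS:
  phi=np.arctan2(q[0],q[1]+.114)
  t=np.array([np.cos(phi),-np.sin(phi)]);n=np.array([np.sin(phi),np.cos(phi)])
  b=[proj(c,np.r_[world(p,th,q+a*.01165*t+s*.01*n),.041]) for a,s in((1,1),(1,-1),(-1,-1),(-1,1))]
  cv2.polylines(big,[(((np.array(b)-[180,0])+.5)*3.4/1.4).astype(np.int32)],True,(0,0,255),1)
cv2.imwrite("pics/w2b.png",big)
print("post",ray(c,(225,30),.048),"expect",world(p,th,[np.sin(PH[0]-.038/.15)*.15,-.114+.15*np.cos(PH[0]-.038/.15)]))
print(p,th,world(p,th,PADS))
E
```

```text
[  189     0   192   237 14001]
((0.464072048664093, 0.3178510367870331), (0.10992659628391266, 0.24699653685092926), 45.749847412109375) [[0.33730000257492065, 0.36469998955726624], [0.51419997215271, 0.1923000067472458], [0.5909000039100647, 0.2709999978542328], [0.414000004529953, 0.44339999556541443]]
screws [[0.4116, 0.4313], [0.3514, 0.3666], [0.5157, 0.2069], [0.5776, 0.269]] mean [0.4641 0.3185]
-0.7740767743256852 -0.7710293044933975 0.2322073513512666 0.22913015307736753
pad V [[137, 134, 133], [139, 133, 132], [145, 139, 140], [141, 148, 150], [230, 231, 232]]
[279  13  14  38 244] [285.2  31. ] [0.4357 0.4118 0.041 ]
[221  24  16  22 223] [229.7  35.1] [0.3839 0.3925 0.041 ]
[ 242   33  103  169 4121] [304.2 107.1] [0.4733 0.348  0.041 ]
[254 124  28  39 700] [268.3 141.1] [0.4456 0.3028 0.041 ]
post [0.38083892 0.39463856 0.048     ] expect [0.37738735 0.38665611]
[0.46406914 0.31846298] -0.7725632029840122 [[0.41516693 0.38365656]
 [0.4473801  0.37300898]
 [0.47637645 0.35539447]
 [0.50067257 0.33171416]
 [0.51902553 0.30317948]
 [0.53049642 0.27125021]]
```

View pics/w2b.png

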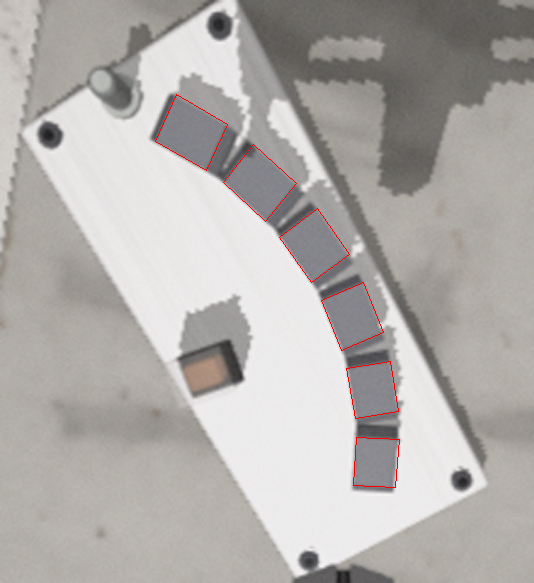

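The model outlines fit all six pads to about a pixel, and the post and relay are where they should be. Next I go above pad 1.

>>> arm_command(
  series=[
    [0,2.6,-1.25,0,0,0,0],
    [0,4.2,-1.95,0,0,0,0],
    [0,4.2,-1.95,0,0,0,0],
    [0,2.6,-1.2,0,0,0,0],
    [0,0,0,1.1,0,0,-0.1195],
    [0,0,0,1.1,0,0,-0.1195],
    [0,0,0,1.1,0,0,-0.1195],
    [0,0,0,1.1,0,0,-0.1195],
    [0,0,0,1.1,0,0,-0.1195],
    [0,0,0,1.1,0,0,-0.1195],
    [0,0,0,1.1,0,0,-0.1195],
    [0,0,0,1.1,0,0,-0.1195],
    [0,0,0,1.1,0,0,-0.1195],
    [0,0,0,0,0,0,0],
    [0,0,0,0,0,0,0],
    [0,0,0,0,0,0,0],
  ],
)

```text
time: 4.4
tool_pos: [0.4163, 0.3839, 0.0843]
ee_rot: [3.141, 0.001, 2.933]
wrist_force: [0.3, 0.2, 0.8]
width: 0.0005
```

```bash
cat >>h.py <<'E'
P0=np.array([.4641,.3185]); TH=-.7726
def report(o,c=None):
    "local arc position of the TCP, and errors in tool axes"
    x=o["tool_pos"]; d=x[:2]-P0; cs,s=np.cos(TH),np.sin(TH)
    l=np.array([cs*d[0]+s*d[1],-s*d[0]+cs*d[1]])+[0,.114]
    phi=np.arctan2(*l); yaw=TH-phi+np.pi
    print("t %.2f arc mm %.1f (pad no. %.2f) radial err mm %.1f (tool y: %+.1f fixes) yaw err %.3f z %.4f force %s roll/pitch %s"%(o["time"],phi*150,phi*150/34+3.5,np.hypot(*l)*1e3-150,(np.hypot(*l)*1e3-150)*-1, o["ee_rot"][2]-yaw,x[2],o["wrist_force"].round(2),o["ee_rot"][:2].round(4)))
    R=Ro.from_euler("xyz",o["ee_rot"]).as_matrix(); n=np.r_[Ro.from_euler("z",TH).as_matrix()[:2,:2]@[np.sin(phi),np.cos(phi)],0]
    print("outward radial in tool axes",(R.T@n).round(2), "qvel",abs(o["qvel"]).max().round(4))
E
python3 - <<'E'
from h import *
from bench import sensors
report(sensors.get_obs())
E
```

```text
t 4.40 arc mm -84.0 (pad no. 1.03) radial err mm 0.4 (tool y: -0.4 fixes) yaw err 0.004 z 0.0843 force [0.26 0.22 0.85] roll/pitch [3.1407e+00 1.0000e-03]
outward radial in tool axes [-0.  1.  0.] qvel 0.0089
```

>>> arm_command(
  series=[
    [0,0.1,0,0.8,0,0,0],
    [0,0,0,1.2,0,0,0],
    [0,0,0,1.2,0,0,0],
    [0,0,0,0.8,0,0,0],
    [0,0,0,0,0,0,0],
    [0,0,0,0,0,0,0],
    [0,0,0,0,0,0,0],
    [0,0,0,0,0,0,0],
  ],
)

```text
time: 5.2
tool_pos: [0.4148, 0.3847, 0.0441]
ee_rot: [3.141, 0.001, 2.935]
wrist_force: [0.1, -0.1, -0.7]
width: 0.0004
```

```bash
python3 - <<'E'
from h import *
from bench import sensors
report(sensors.get_obs())
E
```

```text
t 5.20 arc mm -85.6 (pad no. 0.98) radial err mm 0.9 (tool y: -0.9 fixes) yaw err -0.004 z 0.0441 force [ 0.14 -0.08 -0.71] roll/pitch [3.1407e+00 9.0000e-04]
outward radial in tool axes [0. 1. 0.] qvel 0.0038
```

>>> arm_command(
  series=[
    [0,-0.04,-0.07,0.13,0,0,0],
    [0,0,0,0.1,0,0,0],
    [0,0,0,0.1,0,0,0],
    [0,0,0,0.1,0,0,0],
    [0,0,0,0.1,0,0,0],
    [0,0,0,0.1,0,0,0],
    [0,0,0,0,0,0,0],
    [0,0,0,0,0,0,0],
    [0,0,0,0,0,0,0],
  ],
)

```text
time: 6.1
tool_pos: [0.4147, 0.3836, 0.0372]
ee_rot: [-3.142, 0.0, 2.935]
wrist_force: [0.9, 0.5, -0.0]
width: 0.0006
```

```bash
python3 - <<'E'
from h import *
from bench import sensors,eyes
F=[];Z=[]
for i in range(6):
    im=eyes.snapshot("wrist"); o=sensors.get_obs(); F.append(o["wrist_force"]); Z.append(o["tool_pos"])
report(o); print(np.mean(F,0).round(2),np.std(F,0).round(2),np.mean(Z,0).round(4),np.std(Z,0).round(5))
cv2.imwrite("pics/w3.png",cv2.resize(im[120:320,200:440],None,fx=3,fy=3,interpolation=cv2.INTER_CUBIC))
E
```

```text
t 6.40 arc mm -85.5 (pad no. 0.99) radial err mm -0.2 (tool y: +0.2 fixes) yaw err -0.004 z 0.0372 force [-0.55 -0.21  1.05] roll/pitch [-3.1415e+00  1.0000e-04]
outward radial in tool axes [ 0.  1. -0.] qvel 0.0023
[0.34 0.15 0.33] [0.41 0.46 0.56] [0.4147 0.3836 0.0372] [1.e-05 1.e-05 1.e-05]
```

View pics/w3.png

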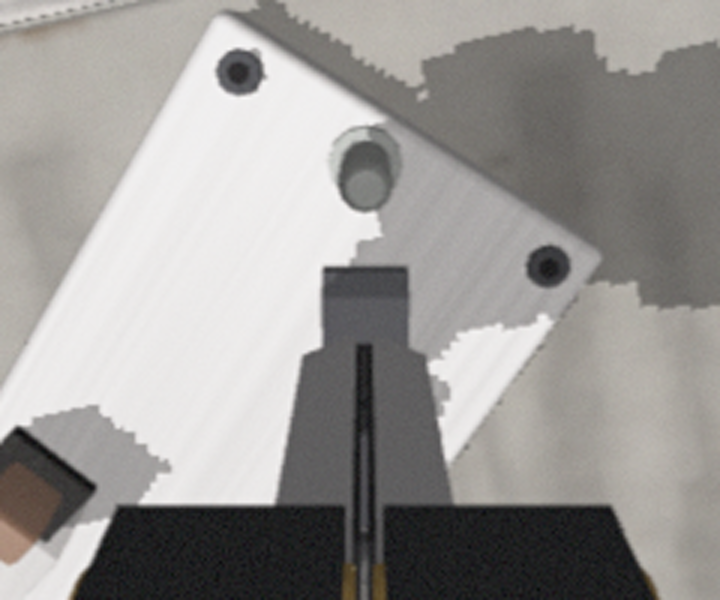

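The view shows the fingers centred on pad 1: the pad's flat edge is at row 297 of the crop, its outer end at row 268, and the post top is at (364,186), clear of the fingers. The force reading is noisy, so I check the dip by parallax and by averaging the force.

```bash
python3 - <<'E'
from h import *
from bench import sensors,eyes
F=[];T=[]
for i in range(20):
    im=eyes.snapshot("wrist"); o=sensors.get_obs(); F.append(o["wrist_force"]);T.append(o["joint_torque"])
report(o); print(np.mean(F,0).round(2),(np.std(F,0)/20**.5).round(2),np.mean(T,0).round(3))
cv2.imwrite("pics/raw3.png",im)
c=eyes.get_calibration("wrist")
phi=PH[0]; t=np.array([np.cos(phi),-np.sin(phi)]);n=np.array([np.sin(phi),np.cos(phi)])
cr=lambda X:((proj(c,X)-[200,120]+.5)*3-.5).round(1)
a=PH[0]-.038/.15
print("post top",cr(np.r_[world(P0,TH,PADS[0]-.038*t),.048]),cr(np.r_[world(P0,TH,[.15*np.sin(a),-.114+.15*np.cos(a)]),.048]))
for dip in(0,.002,.004,.006):
  q=PADS[0]-.01165*t; r=PADS[0]-.01575*t
  print(dip,[cr(np.r_[world(P0,TH,q+s*.01*n),.041-dip]) for s in(1,-1)],[cr(np.r_[world(P0,TH,r+s*.01*n),.0355-dip]) for s in(1,-1)])
R=Ro.from_euler("xyz",o["ee_rot"]).as_matrix()
E
```

```text
t 7.40 arc mm -85.5 (pad no. 0.99) radial err mm -0.2 (tool y: +0.2 fixes) yaw err -0.004 z 0.0371 force [ 0.49  0.07 -0.04] roll/pitch [-3.1415e+00  1.0000e-04]
outward radial in tool axes [ 0.  1. -0.] qvel 0.0015
[-0.03 -0.16  0.06] [0.14 0.15 0.12] [  0.    -36.547 -28.318   0.044   0.062  -0.   ]
post top [365.3 191.8] [342.4 193.7]
0 [array([409.7, 299.8]), array([320.5, 299.7])] [array([408.9, 274.9]), array([321.3, 274.8])]
0.002 [array([409.3, 296.9]), array([320.8, 296.8])] [array([408.5, 272.2]), array([321.7, 272.1])]
0.004 [array([408.9, 294. ]), array([321.2, 293.9])] [array([408.1, 269.6]), array([322.1, 269.5])]
0.006 [array([408.5, 291.2]), array([321.6, 291.1])] [array([407.7, 267. ]), array([322.4, 266.9])]
```

>>> arm_command(
  series=[
    [0,0,0,-0.13,0,0,0],
    [0,0,0,-0.12,0,0,0],
    [0,0,0,0,0,0,0],
    [0,0,0,0,0,0,0],
    [0,0,0,0,0,0,0],
  ],
)

```text
time: 7.9
tool_pos: [0.4146, 0.3836, 0.0396]
ee_rot: [-3.141, -0.0, 2.935]
wrist_force: [0.4, -0.2, 0.2]
width: 0.0003
```

```bash
cat >m.py <<'E'
from h import *
def prof(f):
    g=cv2.cvtColor(cv2.imread(f),cv2.COLOR_BGR2GRAY).astype(float)
    p=g[195:236,312:332].mean(1) # rows across plate -> slope -> flat
    d=np.diff(cv2.GaussianBlur(p.reshape(-1,1),(1,3),0).ravel()); r=np.arange(195,235)+.5
    a=slice(8,18); b=slice(19,29)
    cen=lambda s,w: (r[s]*w).sum()/w.sum()
    q=g[213:217,295:350].mean(0); e=np.diff(q); x=np.arange(295,349)+.5
    return "outer edge %.2f ridge %.2f L %.2f R %.2f"%(cen(a,np.clip(-d[a],0,None)),cen(b,np.clip(d[b],0,None)),cen(slice(5,20),np.clip(-e[5:20],0,None)),cen(slice(32,50),np.clip(e[32:50],0,None)))
E
python3 - <<'E'
from m import *
from bench import sensors,eyes
F=[]
for i in range(10):
    im=eyes.snapshot("wrist"); o=sensors.get_obs(); F.append(o["wrist_force"])
report(o); print(np.mean(F,0).round(2),(np.std(F,0)/10**.5).round(2),o["joint_torque"].round(3))
cv2.imwrite("pics/raw4.png",im)
for f in("pics/raw3.png","pics/raw4.png"): print(prof(f))
A,B=[cv2.cvtColor(cv2.imread(f),cv2.COLOR_BGR2GRAY) for f in("pics/raw3.png","pics/raw4.png")]
for nm,(x,y,w,h) in dict(post=(308,160,28,34),pad=(304,203,36,30),screw=(268,132,26,24)).items():
    r=cv2.matchTemplate(B[y-6:y+h+6,x-6:x+w+6],A[y:y+h,x:x+w],cv2.TM_CCOEFF_NORMED); _,v,_,l=cv2.minMaxLoc(r)
    i,j=l[1],l[0]; s=lambda a,b,c:.5*(a-c)/(a-2*b+c)
    print(nm,v,"shift col %.2f row %.2f"%(j-6+s(*r[i,j-1:j+2]),i-6+s(*r[i-1:i+2,j])))
E
```

```text
t 8.40 arc mm -85.5 (pad no. 0.99) radial err mm -0.2 (tool y: +0.2 fixes) yaw err -0.004 z 0.0396 force [0.47 0.71 0.12] roll/pitch [-3.1415  0.    ]
outward radial in tool axes [ 0.  1. -0.] qvel 0.0018
[-0.11 -0.01 -0.13] [0.2  0.18 0.18] [ -0.    -36.513 -28.368   0.044   0.062   0.   ]Traceback (most recent call last):
  File "<stdin>", line 8, in <module>
  File "m.py", line 9, in prof
    return "outer edge %.2f ridge %.2f L %.2f R %.2f"%(cen(a,np.clip(-d[a],0,None)),cen(b,np.clip(d[b],0,None)),cen(slice(5,20),np.clip(-e[5:20],0,None)),cen(slice(32,50),np.clip(e[32:50],0,None)))
                                                                                                                                                          ~~~^^^^^^^^^^^^^^^^^^^^^^^^^^^^^^^^^^^^^^^
  File "m.py", line 7, in <lambda>
    cen=lambda s,w: (r[s]*w).sum()/w.sum()
                     ~~~~^~
ValueError: operands could not be broadcast together with shapes (8,) (18,)
```

```bash
python3 - <<'E'
from h import *
A,B=[cv2.cvtColor(cv2.imread(f),cv2.COLOR_BGR2GRAY) for f in("pics/raw3.png","pics/raw4.png")]
for nm,(x,y,w,h) in dict(post=(308,160,28,34),pad=(304,203,36,30),ridge=(309,212,26,14),screw=(268,132,26,24),finger=(290,250,60,50)).items():
    r=cv2.matchTemplate(B[y-6:y+h+6,x-6:x+w+6],A[y:y+h,x:x+w],cv2.TM_CCOEFF_NORMED); _,v,_,l=cv2.minMaxLoc(r)
    i,j=l[1],l[0]; s=lambda a,b,c:.5*(a-c)/(a-2*b+c)
    print(nm,round(v,3),"shift col %.2f row %.2f"%(j-6+s(*r[i,j-1:j+2]),i-6+s(*r[i-1:i+2,j])))
for f in(A,B): print(f[203:226,314:330].mean(1).round().astype(int).tolist(), f[213:217,302:316].mean(0).round().astype(int).tolist(), f[213:217,328:342].mean(0).round().astype(int).tolist())
E
```

```text
post 0.974 shift col 0.11 row -0.84
pad 0.992 shift col 0.12 row -1.04
ridge 0.905 shift col 0.57 row -1.30
screw 0.976 shift col 0.50 row -0.36
finger 0.995 shift col -0.04 row -0.14
[186, 188, 189, 178, 172, 138, 69, 61, 71, 74, 74, 75, 74, 75, 74, 76, 84, 91, 91, 91, 91, 91, 91] [238, 238, 238, 237, 226, 159, 89, 78, 78, 75, 76, 74, 76, 74] [73, 74, 73, 74, 76, 76, 73, 78, 133, 162, 165, 166, 166, 166]
[187, 188, 179, 173, 139, 70, 62, 74, 74, 74, 74, 75, 74, 74, 78, 88, 92, 91, 91, 91, 91, 91, 91] [237, 237, 237, 236, 227, 165, 98, 85, 78, 74, 73, 73, 75, 75] [75, 75, 74, 75, 76, 74, 72, 81, 136, 164, 166, 166, 167, 168]
```

The pad shifts in the image just as a stationary pad would, by about -1.2 px for the 2.5 mm lift. The fingers are therefore not touching yet, and the measured z reads low. I'll go down in small steps and watch force and image.

>>> arm_command(
  series=[
    [0,0,0,0.12,0,0,0],
    [0,0,0,0.13,0,0,0],
    [0,0,0,0.1,0,0,0],
    [0,0,0,0,0,0,0],
    [0,0,0,0,0,0,0],
  ],
)

```text
time: 8.9
tool_pos: [0.4146, 0.3836, 0.036]
ee_rot: [-3.141, -0.0, 2.935]
wrist_force: [0.8, -1.3, 0.5]
width: 0.0003
```

```bash
cat >s.py <<'E'
import sys
from h import *
from bench import sensors,eyes
F=[];T=[]; n=int(sys.argv[2])
for i in range(n):
    im=eyes.snapshot("wrist"); o=sensors.get_obs(); F.append(o["wrist_force"]);T.append(o["joint_torque"])
report(o); print("F",np.mean(F,0).round(2),"+-",(np.std(F,0)/n**.5).round(2),"T",np.mean(T,0)[1:3].round(3))
cv2.imwrite(sys.argv[1],im)
A,B=[cv2.cvtColor(cv2.imread(f),cv2.COLOR_BGR2GRAY) for f in("pics/raw4.png",sys.argv[1])]
for nm,(x,y,w,h) in dict(post=(308,160,28,34),pad=(304,203,36,30),ridge=(309,212,26,14)).items():
    r=cv2.matchTemplate(B[y-6:y+h+6,x-6:x+w+6],A[y:y+h,x:x+w],cv2.TM_CCOEFF_NORMED); _,v,_,l=cv2.minMaxLoc(r)
    i,j=l[1],l[0]; s=lambda a,b,c:.5*(a-c)/(a-2*b+c)
    print(nm,round(v,3),"row %.2f"%(i-6+s(*r[i-1:i+2,j])))
print(B[203:226,314:330].mean(1).round().astype(int).tolist())
E
python3 s.py pics/raw5.png 8
```

```text
t 9.30 arc mm -85.5 (pad no. 0.99) radial err mm -0.2 (tool y: +0.2 fixes) yaw err -0.004 z 0.0362 force [ 0.09 -0.03  0.01] roll/pitch [-3.1415e+00  1.0000e-04]
outward radial in tool axes [ 0.  1. -0.] qvel 0.0023
F [-0.03 -0.16  0.25] +- [0.06 0.09 0.13] T [-36.538 -28.28 ]
post 0.97 row 1.09
pad 0.979 row 1.43
ridge 0.861 row 1.70
[186, 185, 186, 181, 178, 164, 93, 61, 68, 75, 74, 74, 73, 74, 74, 75, 78, 91, 91, 90, 91, 91, 91]
```

>>> arm_command(
  series=[
    [0,0,0,0.12,0,0,0],
    [0,0,0,0,0,0,0],
    [0,0,0,0,0,0,0],
  ],
)

```text
time: 9.6
tool_pos: [0.4146, 0.3836, 0.0348]
ee_rot: [-3.141, -0.0, 2.935]
wrist_force: [0.5, -0.3, -0.3]
width: 0.0009
```

```bash
python3 s.py pics/raw6.png 8
```

```text
t 10.00 arc mm -85.5 (pad no. 0.99) radial err mm -0.2 (tool y: +0.2 fixes) yaw err -0.004 z 0.0350 force [0.39 0.55 0.08] roll/pitch [-3.1416e+00  1.0000e-04]
outward radial in tool axes [ 0.  1. -0.] qvel 0.0014
F [0.07 0.07 0.04] +- [0.23 0.13 0.12] T [-36.562 -28.259]
post 0.96 row 1.33
pad 0.985 row 2.00
ridge 0.868 row 2.13
[185, 186, 187, 189, 180, 172, 138, 70, 62, 74, 75, 74, 74, 74, 74, 74, 76, 85, 91, 90, 91, 90, 90]
```

Pad width in the image also suggests the tool is about 5 mm higher than it reads. I continue in steps.

>>> arm_command(
  series=[
    [0,0,0,0.12,0,0,0],
    [0,0,0,0,0,0,0],
    [0,0,0,0,0,0,0],
  ],
)

```text
time: 10.3
tool_pos: [0.4146, 0.3835, 0.0336]
ee_rot: [-3.141, -0.0, 2.935]
wrist_force: [-0.7, -0.3, -1.1]
width: 0.0004
```

```bash
python3 s.py pics/raw7.png 8
```

```text
t 10.70 arc mm -85.5 (pad no. 0.99) radial err mm -0.2 (tool y: +0.2 fixes) yaw err -0.004 z 0.0338 force [-0.11 -0.18  0.03] roll/pitch [-3.1416e+00  1.0000e-04]
outward radial in tool axes [ 0.  1. -0.] qvel 0.0012
F [0.01 0.09 0.15] +- [0.2  0.08 0.13] T [-36.577 -28.233]
post 0.936 row 1.86
pad 0.972 row 2.42
ridge 0.853 row 2.78
[185, 187, 186, 185, 181, 178, 165, 93, 60, 67, 74, 74, 74, 74, 74, 75, 73, 78, 91, 91, 91, 90, 91]
```

>>> arm_command(
  series=[
    [0,0,0,0.12,0,0,0],
    [0,0,0,0,0,0,0],
    [0,0,0,0,0,0,0],
  ],
)

```text
time: 11.0
tool_pos: [0.4146, 0.3835, 0.0324]
ee_rot: [-3.141, -0.0, 2.935]
wrist_force: [0.3, 0.1, 0.9]
width: 0.0006
```

```bash
python3 s.py pics/raw8.png 8; python3 -c "
import cv2;a=cv2.imread('pics/raw4.png')[180:280,260:380];b=cv2.imread('pics/raw8.png')[180:280,260:380]
cv2.imwrite('pics/cmp.png',cv2.resize(cv2.hconcat([a,b]),None,fx=3.3,fy=3.3,interpolation=cv2.INTER_CUBIC))"
```

```text
t 11.40 arc mm -85.5 (pad no. 0.99) radial err mm -0.2 (tool y: +0.2 fixes) yaw err -0.004 z 0.0325 force [-0.57 -0.23  0.16] roll/pitch [-3.1415  0.    ]
outward radial in tool axes [ 0.  1. -0.] qvel 0.0022
F [-0.21 -0.28 -0.06] +- [0.12 0.25 0.15] T [-36.593 -28.207]
post 0.93 row 2.16
pad 0.973 row 2.99
ridge 0.874 row 3.62
[185, 186, 186, 187, 188, 175, 173, 138, 70, 61, 71, 74, 74, 74, 74, 74, 74, 75, 81, 90, 91, 91, 91]
```

View pics/cmp.png

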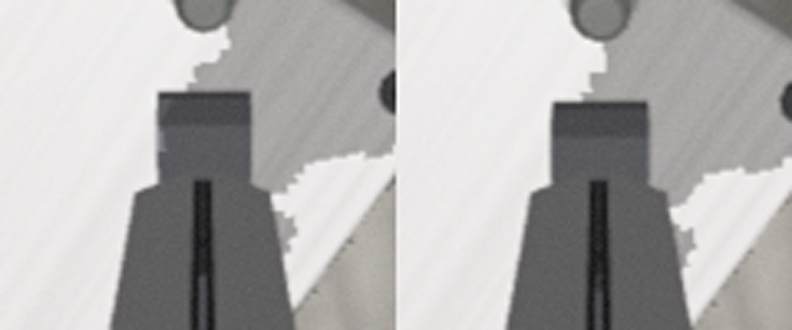

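The comparison shows the pad and post both growing as the tool descends, the pad (at about (600,130)) shifting as a static object would. So there is still no contact, and I continue.

>>> arm_command(
  series=[
    [0,0,0,0.15,0,0,0],
    [0,0,0,0,0,0,0],
  ],
)

```text
time: 11.6
tool_pos: [0.4146, 0.3835, 0.0308]
ee_rot: [-3.141, -0.0, 2.935]
wrist_force: [0.1, 0.2, -0.9]
width: 0.0006
```

```bash
python3 s.py pics/raw9.png 8
```

```text
t 12.00 arc mm -85.5 (pad no. 0.99) radial err mm -0.2 (tool y: +0.2 fixes) yaw err -0.003 z 0.0311 force [-0.17  0.32  0.17] roll/pitch [3.1415e+00 1.0000e-04]
outward radial in tool axes [0. 1. 0.] qvel 0.0011
F [-0.    0.27  0.01] +- [0.08 0.13 0.17] T [-36.608 -28.167]
post 0.905 row 2.63
pad 0.96 row 3.70
ridge 0.898 row 4.48
[184, 185, 186, 186, 186, 185, 178, 168, 114, 63, 63, 73, 74, 74, 74, 74, 74, 74, 76, 84, 91, 90, 91]
```

```bash
python3 - <<'E'
from h import *
from bench import eyes,sensors
c=eyes.get_calibration("wrist"); o=sensors.get_obs()
def cross(p,x0):
    lo,hi=p.min(),p.max(); m=(lo+hi)/2; i=np.where(np.diff(np.sign(p-m)))[0][0]; return x0+i+(m-p[i])/(p[i+1]-p[i])
for k,z in((4,.0396),(6,.0350),(9,.0311)):
    g=cv2.cvtColor(cv2.imread(f"pics/raw{k}.png"),cv2.COLOR_BGR2GRAY).astype(float)
    for r0,r1 in((214,217),(223,227)):
        L=cross(g[r0:r1,300:314].mean(0),300);Rr=cross(g[r0:r1,328:343].mean(0),328)
        print(k,r0,"L %.2f R %.2f w %.2f depth for 20mm %.4f"%(L,Rr,Rr-L,c["mtx"][0,0]*.02/(Rr-L)))
# predicted ridge depth at current reading, undipped pad
phi=PH[0]; t=np.array([np.cos(phi),-np.sin(phi)])
X=np.r_[world(P0,TH,PADS[0]-.01165*t),.041]; print("pred ridge",proj(c,X),"depth",(c["R"]@X+c["t"])[2],"at z",o["tool_pos"][2])
print("tcp proj",proj(c,o["tool_pos"]))
E
```

```text
4 214 L 307.13 R 335.72 w 28.59 depth for 20mm 0.2182
4 223 L 307.31 R 335.69 w 28.38 depth for 20mm 0.2197
6 214 L 306.74 R 335.98 w 29.23 depth for 20mm 0.2134
6 223 L 306.63 R 335.99 w 29.36 depth for 20mm 0.2125
9 214 L 306.48 R 336.27 w 29.79 depth for 20mm 0.2094
9 223 L 306.32 R 336.51 w 30.19 depth for 20mm 0.2066
pred ridge [321.35111389 222.66105439] depth 0.20373623977542812 at z 0.031089769080243607
tcp proj [321.07072679 232.97427389]
```

```bash
python3 -c "
import cv2;a=cv2.imread('pics/w2.png')[200:300,270:370];b=cv2.imread('pics/raw9.png')[200:300,270:370]
cv2.imwrite('pics/cmp2.png',cv2.resize(cv2.convertScaleAbs(cv2.hconcat([a,b]),alpha=1.6),None,fx=4,fy=4,interpolation=cv2.INTER_CUBIC))"
```

```text
(no output)
```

View pics/cmp2.png

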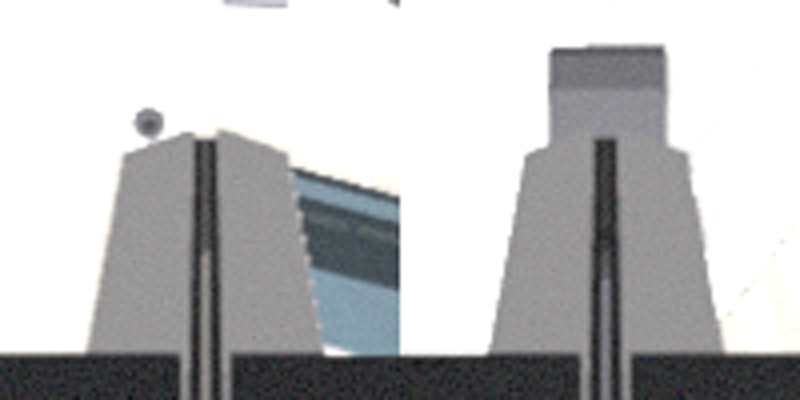

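The crop shows the chamfered fingertips at row ~232 and the shoulders at row ~238, 41 px wide. For fingers 25 mm over the backs and 16 mm deep, that puts the real tips about 20 mm behind the reported TCP, so I expect contact at a reading near z = 0.021. Descending further, carefully.

>>> arm_command(
  series=[
    [0,0,0,0.15,0,0,0],
    [0,0,0,0.15,0,0,0],
    [0,0,0,0.15,0,0,0],
    [0,0,0,0,0,0,0],
  ],
)

```text
time: 12.4
tool_pos: [0.4144, 0.3834, 0.0261]
ee_rot: [-3.141, -0.0, 2.935]
wrist_force: [-1.1, -0.8, 0.7]
width: 0.0005
```

```bash
python3 s.py pics/raw10.png 8
```

```text
t 12.80 arc mm -85.5 (pad no. 0.99) radial err mm -0.2 (tool y: +0.2 fixes) yaw err -0.003 z 0.0266 force [-1.76  0.62  0.06] roll/pitch [3.1416e+00 1.0000e-04]
outward radial in tool axes [0. 1. 0.] qvel 0.0016
F [ 0.02 -0.1   0.09] +- [0.27 0.14 0.23] T [-36.643 -28.047]
post 0.868 row 3.94
pad 0.935 row 5.31Traceback (most recent call last):
  File "s.py", line 13, in <module>
    print(nm,round(v,3),"row %.2f"%(i-6+s(*r[i-1:i+2,j])))
                                        ~^^^^^^^^^^^^^^^
TypeError: <lambda>() missing 1 required positional argument: 'c'
```

>>> arm_command(
  series=[
    [0,0,0,0.1,0,0,0],
    [0,0,0,0.1,0,0,0],
    [0,0,0,0,0,0,0],
  ],
)

```text
time: 13.1
tool_pos: [0.4145, 0.3835, 0.0243]
ee_rot: [-3.141, -0.0, 2.935]
wrist_force: [0.9, -0.1, -0.4]
width: 0.0002
```

```bash
sed -i 's/raw4.png/raw10.png/; s/(304,203,36,30)/(303,208,37,26)/; s/(309,212,26,14)/(307,216,29,14)/' s.py; python3 s.py pics/raw11.png 8
```

```text
t 13.50 arc mm -85.5 (pad no. 0.99) radial err mm -0.2 (tool y: +0.2 fixes) yaw err -0.003 z 0.0246 force [0.27 0.36 0.19] roll/pitch [-3.1415e+00  1.0000e-04]
outward radial in tool axes [ 0.  1. -0.] qvel 0.0016
F [-0.06  0.12  0.17] +- [0.19 0.15 0.12] T [-36.692 -28.02 ]
post 0.958 row 0.49
pad 0.993 row 0.99
ridge 0.933 row 1.29
[172, 168, 168, 168, 169, 171, 172, 171, 172, 175, 164, 93, 59, 62, 73, 74, 74, 74, 74, 74, 74, 74, 78]
```

>>> arm_command(
  series=[
    [0,0,0,0.1,0,0,0],
    [0,0,0,0.06,0,0,0],
    [0,0,0,0,0,0,0],
  ],
)

```text
time: 13.8
tool_pos: [0.4146, 0.3835, 0.0227]
ee_rot: [-3.141, -0.0, 2.935]
wrist_force: [-0.2, -1.2, -0.1]
width: 0.0008
```

```bash
python3 s.py pics/raw12.png 8
```

```text
t 14.20 arc mm -85.4 (pad no. 0.99) radial err mm -0.2 (tool y: +0.2 fixes) yaw err -0.003 z 0.0230 force [-0.02  0.28  0.73] roll/pitch [-3.1415e+00  1.0000e-04]
outward radial in tool axes [ 0.  1. -0.] qvel 0.0027
F [-0.17  0.2   0.02] +- [0.17 0.07 0.2 ] T [-36.718 -27.988]
post 0.94 row 0.86
pad 0.984 row 1.87
ridge 0.934 row 2.09
[165, 166, 168, 168, 168, 169, 172, 171, 172, 171, 167, 152, 89, 60, 66, 74, 75, 74, 75, 73, 73, 73, 75]
```

>>> arm_command(
  series=[
    [0,0,0,0.1,0,0,0],
    [0,0,0,0.06,0,0,0],
    [0,0,0,0,0,0,0],
  ],
)

```text
time: 14.5
tool_pos: [0.4146, 0.3835, 0.0211]
ee_rot: [-3.141, -0.0, 2.935]
wrist_force: [-0.0, 0.3, 0.8]
width: 0.0002
```

```bash
python3 s.py pics/raw13.png 8
```

```text
t 14.90 arc mm -85.5 (pad no. 0.99) radial err mm -0.2 (tool y: +0.2 fixes) yaw err -0.004 z 0.0213 force [ 0.05 -0.3   0.35] roll/pitch [-3.1415  0.    ]
outward radial in tool axes [ 0.  1. -0.] qvel 0.0018
F [ 0.02  0.32 -0.08] +- [0.11 0.18 0.2 ] T [-36.739 -27.951]
post 0.911 row 1.35
pad 0.969 row 2.75
ridge 0.935 row 3.03
[165, 165, 166, 168, 167, 164, 164, 164, 164, 164, 165, 166, 150, 73, 59, 66, 74, 74, 73, 73, 74, 74, 74]
```

>>> arm_command(
  series=[
    [0,0,0,0.1,0,0,0],
    [0,0,0,0.06,0,0,0],
    [0,0,0,0,0,0,0],
  ],
)

```text
time: 15.2
tool_pos: [0.4146, 0.3835, 0.0195]
ee_rot: [-3.141, -0.0, 2.935]
wrist_force: [0.0, -0.1, -1.0]
width: 0.0003
```

```bash
python3 s.py pics/raw14.png 8
```

```text
t 15.60 arc mm -85.5 (pad no. 0.98) radial err mm -0.2 (tool y: +0.2 fixes) yaw err -0.004 z 0.0197 force [-0.96 -0.12  0.55] roll/pitch [-3.1415e+00  1.0000e-04]
outward radial in tool axes [ 0.  1. -0.] qvel 0.002
F [-0.34 -0.31 -0.22] +- [0.2  0.1  0.24] T [-36.762 -27.914]
post 0.902 row 1.83
pad 0.953 row 3.40
ridge 0.923 row 3.91
[164, 165, 165, 164, 164, 164, 164, 164, 165, 164, 164, 165, 160, 128, 66, 60, 68, 74, 74, 74, 74, 74, 73]
```

>>> arm_command(
  series=[
    [0,0,0,0.1,0,0,0],
    [0,0,0,0.05,0,0,0],
    [0,0,0,0,0,0,0],
  ],
)

```text
time: 15.9
tool_pos: [0.4147, 0.3836, 0.0183]
ee_rot: [-3.142, 0.0, 2.935]
wrist_force: [0.6, 0.3, 0.3]
width: 0.0006
```

```bash
sed -i 's/B\[203:226,314:330\]/B[212:240,326:332]/' s.py; python3 s.py pics/raw15.png 8
```

```text
t 16.30 arc mm -85.5 (pad no. 0.99) radial err mm -0.2 (tool y: +0.2 fixes) yaw err -0.004 z 0.0183 force [-1.34 -0.04  0.91] roll/pitch [-3.1415e+00  1.0000e-04]
outward radial in tool axes [ 0.  1. -0.] qvel 0.0014
F [-0.25 -0.2   0.84] +- [0.2  0.08 0.21] T [-36.352 -27.673]
post 0.877 row 2.21
pad 0.942 row 3.92
ridge 0.884 row 4.32
[167, 166, 166, 165, 155, 107, 63, 61, 72, 74, 74, 75, 72, 74, 73, 73, 77, 83, 91, 90, 92, 92, 93, 95, 94, 94, 94, 94]
```

Contact: Fz is about +0.8 N, and the joint 2 torque jumped by 0.43 N m (about 0.8 N). The pad's rest height corresponds to a reading of roughly z = 0.0185, so I press about 2.5 mm further.

>>> arm_command(
  series=[
    [0,0,0,0.1,0,0,0],
    [0,0,0,0.1,0,0,0],
    [0,0,0,0.05,0,0,0],
    [0,0,0,0,0,0,0],
    [0,0,0,0,0,0,0],
  ],
)

```text
time: 16.8
tool_pos: [0.4148, 0.3837, 0.0158]
ee_rot: [3.141, 0.0, 2.935]
wrist_force: [0.3, 0.3, 1.0]
width: 0.0001
```

```bash
python3 s.py pics/raw16.png 10
```

```text
t 17.30 arc mm -85.4 (pad no. 0.99) radial err mm -0.1 (tool y: +0.1 fixes) yaw err -0.003 z 0.0158 force [0.62 0.74 0.75] roll/pitch [3.1415e+00 2.0000e-04]
outward radial in tool axes [0. 1. 0.] qvel 0.0027
F [0.25 0.35 1.24] +- [0.13 0.14 0.11] T [-36.154 -27.199]
post 0.835 row 2.91
pad 0.937 row 3.75
ridge 0.88 row 4.41
[166, 167, 166, 166, 152, 88, 58, 62, 70, 75, 75, 73, 74, 72, 75, 74, 75, 85, 90, 91, 91, 92, 94, 94, 95, 95, 94, 94]
```

The pad now moves with the fingers in the image (static in view while the post shifts), with Fz = 1.24 N and a dip of about 3 mm. Starting the run along the arc.

>>> arm_command(
  series=[
    [0,-0.15,0,0,0,0,0.01],
    [0,-0.3,0,0,0,0,0.02],
    [0,-0.3,0,0,0,0,0.02],
    [0,-0.3,0,0,0,0,0.02],
    [0,-0.3,0,0,0,0,0.02],
    [0,-0.3,0,0,0,0,0.02],
    [0,-0.3,0,0,0,0,0.02],
    [0,-0.3,0,0,0,0,0.02],
    [0,-0.3,0,0,0,0,0.02],
    [0,-0.3,0,0,0,0,0.02],
    [0,-0.3,0,0,0,0,0.02],
    [0,-0.3,0,0,0,0,0.02],
  ],
)

```text
time: 18.5
tool_pos: [0.4484, 0.3728, 0.016]
ee_rot: [3.141, 0.001, 2.703]
wrist_force: [-0.9, 0.6, 0.3]
width: 0.0005
```

```bash
python3 -c "
from h import *
from bench import sensors
o=sensors.get_obs(); report(o); print(o['joint_torque'])"
```

```text
t 18.50 arc mm -50.0 (pad no. 2.03) radial err mm 0.2 (tool y: -0.2 fixes) yaw err 0.001 z 0.0160 force [-0.86  0.61  0.25] roll/pitch [3.1412e+00 1.1000e-03]
outward radial in tool axes [-0.  1.  0.] qvel 0.155
[  0.10177561 -37.91795611 -27.38314748  -0.10311224  -0.0530877
  -0.12818076]
```

>>> arm_command(
  series=[
    [0,-0.3,0,0.02,0,0,0.02],
    [0,-0.3,0,0.01,0,0,0.02],
    [0,-0.3,-0.01,0,0,0,0.02],
    [0,-0.3,-0.01,0,0,0,0.02],
    [0,-0.3,0,0,0,0,0.02],
    [0,-0.3,0,0,0,0,0.02],
    [0,-0.3,0,0,0,0,0.02],
    [0,-0.3,0,0,0,0,0.02],
    [0,-0.3,0,0,0,0,0.02],
    [0,-0.3,0,0,0,0,0.02],
    [0,-0.3,0,0,0,0,0.02],
    [0,-0.3,0,0,0,0,0.02],
    [0,-0.3,0,0,0,0,0.02],
    [0,-0.3,0,0,0,0,0.02],
    [0,-0.3,0,0,0,0,0.02],
    [0,-0.3,0,0,0,0,0.02],
    [0,0,0,0,0,0,0],
    [0,0,0,0,0,0,0],
  ],
)

```text
time: 20.3
tool_pos: [0.4861, 0.3476, 0.0155]
ee_rot: [3.141, -0.003, 2.385]
wrist_force: [-3.4, 3.4, 1.7]
width: 0.0003
```

```bash
python3 -c "
from h import *
from bench import sensors,eyes
F=[]
for i in range(8):
    im=eyes.snapshot('wrist'); o=sensors.get_obs(); F.append(o['wrist_force'])
report(o); print(np.mean(F,0).round(2))
cv2.imwrite('pics/mid.png',im)"
```

```text
t 20.70 arc mm -4.6 (pad no. 3.37) radial err mm 0.3 (tool y: -0.3 fixes) yaw err -0.014 z 0.0155 force [-4.09  4.02  2.47] roll/pitch [ 3.1414e+00 -2.6000e-03]
outward radial in tool axes [0.01 1.   0.  ] qvel 0.0016
[-3.43  3.92  2.08]
```

View pics/mid.png

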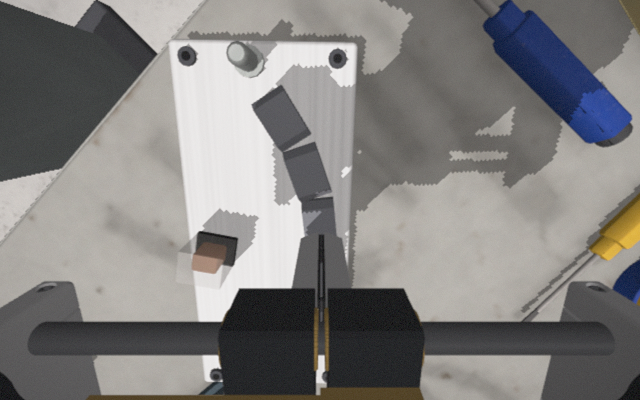

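The picture shows the fingers at pads 3/4, with pads 1 and 2 back up, the post at (237,50), screws at (187,56) and (338,58), and the relay in place at (213,255). There's a ~5 N horizontal load and some lag, so the tips are catching the next pad and may be deeper than assumed. I check height and fixture position before going on.

```bash
python3 - <<'E'
from h import *
from bench import eyes,sensors
c=eyes.get_calibration("wrist"); o=sensors.get_obs()
g=cv2.cvtColor(cv2.imread("pics/mid.png"),cv2.COLOR_BGR2GRAY)
def blob(x,y,r=12):
    w=g[y-r:y+r,x-r:x+r]; k,l,st,ce=cv2.connectedComponentsWithStats((w<75).astype(np.uint8)); i=1+st[1:,4].argmax(); return ce[i]+[x-r,y-r]
sc=np.array([blob(187,56),blob(338,58),blob(217,376)])
loc=np.array([[-.1153,-.0437],[-.1153,.0437],[.1153,-.0437]])
for s,l in zip(sc,loc): print("screw obs",s.round(1),"pred",proj(c,np.r_[world(P0,TH,l),.018]).round(1),"ray",ray(c,s,.018).round(4))
print("spacings obs px",np.linalg.norm(sc[1]-sc[0]))
for h in(0,.003,.006,.01):
    c2=dict(c); c2["t"]=c["t"]-c["R"]@[0,0,h]  # camera higher by h
    print(h,[proj(c2,np.r_[world(P0,TH,l),.018]).round(1).tolist() for l in loc])
E
python3 -c "
import cv2;a=cv2.imread('pics/mid.png')[70:250,230:370]
cv2.imwrite('pics/mid2.png',cv2.resize(cv2.convertScaleAbs(a,alpha=1.5),None,fx=3.3,fy=3.3,interpolation=cv2.INTER_CUBIC))"
```

```text
screw obs [185.2  55.3] pred [188.5  56. ] ray [0.3495 0.3665 0.018 ]
screw obs [337.2  57.9] pred [337.2  58.9] ray [0.4116 0.4306 0.018 ]
screw obs [224.  374.4] pred [217.3 374. ] ray [0.5201 0.2103 0.018 ]
spacings obs px 151.99088578162758
0 [[188.5, 56.0], [337.2, 58.9], [217.3, 374.0]]
0.003 [[190.6, 56.9], [337.0, 59.7], [218.5, 371.0]]
0.006 [[192.6, 57.7], [336.7, 60.5], [219.6, 368.0]]
0.01 [[195.1, 58.8], [336.4, 61.5], [221.2, 364.2]]
```

View pics/mid2.png

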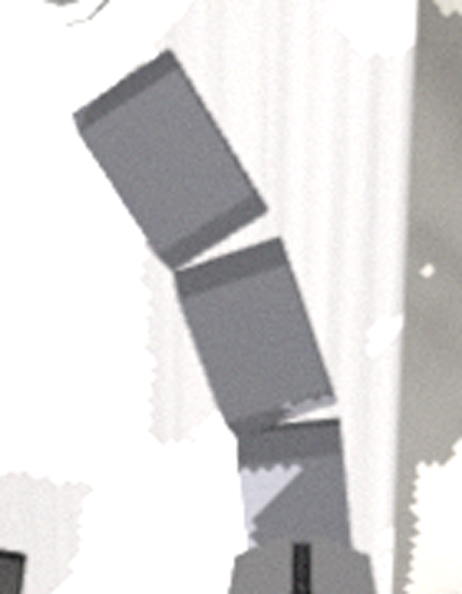

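```bash
python3 - <<'E'
from h import *
from bench import eyes
c=eyes.get_calibration("wrist")
R=lambda u,v: np.array([(u+.5)/3.3+229.5,(v+.5)/3.3+69.5])
obs={1:((80,133),(178,70)),2:((185,298),(288,268)),3:((245,467),(345,458))}
for k,ob in obs.items():
  phi=PH[k-1]; t=np.array([np.cos(phi),-np.sin(phi)]);n=np.array([np.sin(phi),np.cos(phi)])
  print(k,"obs",[R(*q).round(1).tolist() for q in ob])
  for dip in((0,) if k<3 else (0,.002,.004,.006,.008)):
    print("  ",dip,[proj(c,np.r_[world(P0,TH,PADS[k-1]-.01165*t+s*.01*n),.041-dip]).round(1).tolist() for s in(-1,1)])
E
```

```text
1 obs [[253.9, 110.0], [283.6, 90.9]]
   0 [[253.4, 110.8], [284.1, 90.5]]
2 obs [[285.7, 160.0], [316.9, 150.9]]
   0 [[284.0, 161.4], [317.3, 150.2]]
3 obs [[303.9, 211.2], [334.2, 208.4]]
   0 [[301.0, 212.4], [334.5, 209.3]]
   0.002 [[301.2, 211.4], [334.4, 208.3]]
   0.004 [[301.4, 210.4], [334.2, 207.3]]
   0.006 [[301.6, 209.4], [334.1, 206.4]]
   0.008 [[301.8, 208.4], [334.0, 205.4]]
```

Pads 1–3 line up: the fixture has not shifted, and pad 3 is dipped about 2–3 mm. The tips are just on pad 4's slope. I ease up half a millimetre and continue.

>>> arm_command(
  series=[
    [0,-0.1,-0.01,-0.05,0,0,0.01],
    [0,-0.2,-0.01,0,0,0,0.013],
    [0,-0.2,-0.01,0,0,0,0.013],
    [0,-0.2,0,0,0,0,0.013],
  ],
)

```text
time: 21.1
tool_pos: [0.4893, 0.3445, 0.0158]
ee_rot: [3.141, -0.007, 2.337]
wrist_force: [-0.4, 0.8, 2.4]
width: 0.0008
```

```bash
python3 -c "
from h import *
from bench import sensors
o=sensors.get_obs(); report(o); print(o['joint_torque'].round(2))"
```

```text
t 21.10 arc mm -0.1 (pad no. 3.50) radial err mm 0.2 (tool y: -0.2 fixes) yaw err -0.033 z 0.0158 force [-0.45  0.76  2.42] roll/pitch [ 3.1412 -0.0065]
outward radial in tool axes [0.03 1.   0.  ] qvel 0.144
[ -1.   -38.84 -27.33  -0.19  -0.06  -0.08]
```

>>> arm_command(
  series=[
    [0,-0.3,0,0,0,0,0.02],
    [0,-0.3,0,0,0,0,0.02],
    [0,-0.3,0,0,0,0,0.02],
    [0,-0.3,0,0,0,0,0.02],
    [0,-0.3,0,0,0,0,0.02],
    [0,-0.3,0,0,0,0,0.02],
    [0,-0.3,0,0,0,0,0.02],
    [0,-0.3,0,0,0,0,0.02],
    [0,-0.3,0,0,0,0,0.02],
    [0,-0.3,0,0,0,0,0.02],
    [0,-0.3,0,0,0,0,0.02],
    [0,-0.3,0,0,0,0,0.02],
    [0,-0.3,0,0,0,0,0.02],
    [0,-0.3,0,0,0,0,0.02],
    [0,-0.3,0,0,0,0,0.02],
    [0,-0.3,0,0,0,0,0.02],
  ],
)

```text
time: 22.7
tool_pos: [0.5199, 0.3015, 0.0158]
ee_rot: [-3.141, 0.001, 2.014]
wrist_force: [0.3, -0.7, 1.1]
width: 0.0004
```

```bash
python3 -c "
from h import *
from bench import sensors
o=sensors.get_obs(); report(o); print(o['joint_torque'].round(2))"
```

```text
t 22.70 arc mm 52.9 (pad no. 5.06) radial err mm 0.0 (tool y: -0.0 fixes) yaw err -0.002 z 0.0158 force [ 0.29 -0.73  1.08] roll/pitch [-3.1414e+00  5.0000e-04]
outward radial in tool axes [ 0.  1. -0.] qvel 0.1485
[-5.000e-02 -3.954e+01 -2.758e+01 -1.300e-01  1.000e-02 -1.200e-01]
```

>>> arm_command(
  series=[
    [0,-0.3,0,0,0,0,0.02],
    [0,-0.3,0,0,0,0,0.02],
    [0,-0.3,0,0,0,0,0.02],
    [0,-0.3,0,0,0,0,0.02],
    [0,-0.3,0,0,0,0,0.02],
    [0,-0.3,0,0,0,0,0.02],
    [0,-0.3,0,0,0,0,0.02],
    [0,-0.3,0,0,0,0,0.02],
    [0,-0.3,0,0,0,0,0.02],
    [0,-0.3,0,0,0,0,0.02],
    [0,-0.2,0,0,0,0,0.013],
    [0,0,0,0,0,0,0],
    [0,0,0,0,0,0,0],
    [0,0,0,0,0,0,0],
  ],
)

```text
time: 24.1
tool_pos: [0.5305, 0.2719, 0.0159]
ee_rot: [-3.141, 0.001, 1.803]
wrist_force: [0.1, -1.0, 0.7]
width: 0.0006
```

```bash
python3 -c "
from h import *
from bench import sensors,eyes
F=[]
for i in range(8):
    im=eyes.snapshot('wrist'); o=sensors.get_obs(); F.append(o['wrist_force'])
report(o); print(np.mean(F,0).round(2),o['joint_torque'].round(2))
cv2.imwrite('pics/end.png',im)"
```

```text
t 24.50 arc mm 84.0 (pad no. 5.97) radial err mm 0.2 (tool y: -0.2 fixes) yaw err -0.006 z 0.0159 force [-0.44 -0.49  0.85] roll/pitch [3.1416e+00 2.0000e-04]
outward radial in tool axes [0.01 1.   0.  ] qvel 0.0022
[ 0.03 -0.55  1.05] [ 3.500e-01 -3.911e+01 -2.756e+01  2.800e-01 -1.000e-02 -0.000e+00]
```

On pad 6 with about 1.1 N. A small extra 0.4 mm press, then lift clear.

>>> arm_command(
  series=[
    [0,0,0,0.04,0,0,0],
    [0,0,0,0,0,0,0],
    [0,0,0,0,0,0,0],
    [0,0,0,-0.3,0,0,0],
    [0,0,0,-0.6,0,0,0],
    [0,0,0,-1.2,0,0,0],
    [0,0,0,-2,0,0,0],
    [0,0,0,-2.5,0,0,0],
    [0,0,0,-2.5,0,0,0],
    [0,0,0,-2.5,0,0,0],
    [0,0,0,-1.5,0,0,0],
    [0,0,0,0,0,0,0],
    [0,0,0,0,0,0,0],
    [0,0,0,0,0,0,0],
  ],
)

```text
time: 25.9
tool_pos: [0.5295, 0.2719, 0.1446]
ee_rot: [-3.138, 0.001, 1.803]
wrist_force: [-0.8, -0.8, -0.1]
width: 0.0004
```

```bash
python3 - <<'E'
from h import *
from bench import sensors,eyes
o=sensors.get_obs(); report(o); c=eyes.get_calibration("wrist"); im=eyes.snapshot("wrist"); s=eyes.snapshot("side"); a=eyes.snapshot("top")
cs=eyes.get_calibration("side")
for im2,cc in((im,c),):
  for q in PADS:
    phi=np.arctan2(q[0],q[1]+.114);t=np.array([np.cos(phi),-np.sin(phi)]);n=np.array([np.sin(phi),np.cos(phi)])
    b=[proj(cc,np.r_[world(P0,TH,q+u*.01165*t+v*.01*n),.041]) for u,v in((1,1),(1,-1),(-1,-1),(-1,1))]
    cv2.polylines(im2,[np.array(b).round().astype(np.int32)],True,(0,0,255),1)
x=cv2.resize(s[140:320,230:430],(400,360)); y=cv2.resize(a[150:290,200:440],(400,233))
out=np.zeros((600,800,3),np.uint8); out[:360,:400]=x; out[:233,400:]=y; out[233:483,400:]=cv2.resize(im,(400,250)); cv2.imwrite("pics/fin.png",out); cv2.imwrite("pics/finw.png",im)
# change outside the robot, static cameras
for n_,new in(("side",s),("top",a)):
    old=cv2.imread(f"pics/{n_}0.png"); d=cv2.absdiff(old,new).max(2)
    cs_=eyes.get_calibration(n_)
    for nm,X in dict(relay=[.4456,.293,.045],spool=[.42,.101,.02],post=[.378,.388,.048],c1=[.5895,.2706,.018],c2=[.341,.366,.018]).items():
        u,v=proj(cs_,np.array(X)).round().astype(int); print(n_,nm,(u,v),"mean diff",d[v-8:v+9,u-8:u+9].mean().round(1))
E
```

```text
t 25.90 arc mm 84.2 (pad no. 5.98) radial err mm -0.8 (tool y: +0.8 fixes) yaw err -0.005 z 0.1446 force [-0.78 -0.84 -0.09] roll/pitch [-3.1383e+00  6.0000e-04]
outward radial in tool axes [ 0.  1. -0.] qvel 0.0067
side relay (np.int64(353), np.int64(244)) mean diff 2.0
side spool (np.int64(351), np.int64(183)) mean diff 2.2
side post (np.int64(395), np.int64(281)) mean diff 2.2
side c1 (np.int64(283), np.int64(247)) mean diff 2.4
side c2 (np.int64(409), np.int64(277)) mean diff 3.5
top relay (np.int64(272), np.int64(234)) mean diff 37.2
top spool (np.int64(354), np.int64(243)) mean diff 87.3
top post (np.int64(230), np.int64(265)) mean diff 38.8
top c1 (np.int64(282), np.int64(175)) mean diff 80.0
top c2 (np.int64(242), np.int64(280)) mean diff 56.5
```

View pics/fin.png

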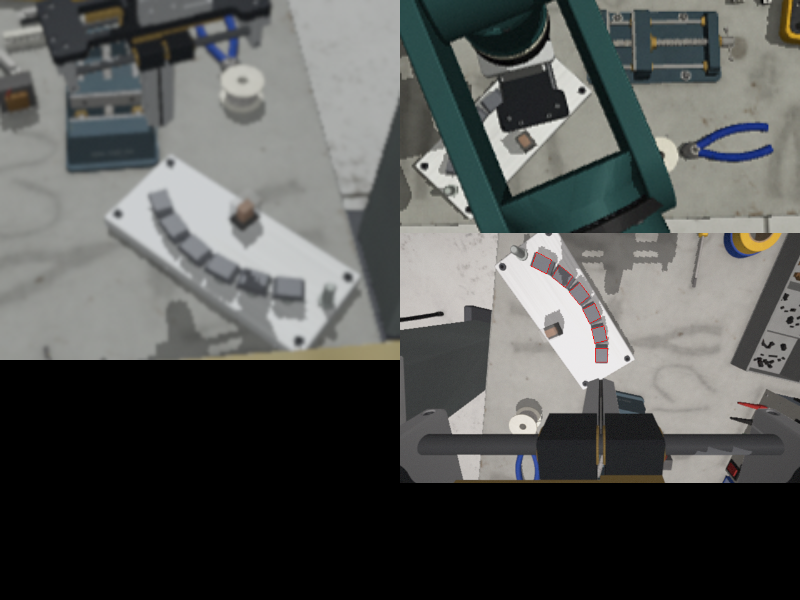

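The fixture, relay and spool are unchanged in the side view (image differences at noise level). All six pads sit on their rest outlines, and the gripper is clear. Handing in.

```bash
python3 -c "
from bench import job
print(job.close_job())"
```

```text
the job is handed in; nothing more can be done
None
```

I ran the shut fingertips along the row from pad 1 to pad 6 in one pass without lifting. I then lifted clear and handed the job in at about 26 s.

**Height reading:** the fingertips touched pad 1 only when the reported tool height was about 0.0185 m, not 0.041 m. The real tips sit about 22 mm behind the reported TCP. I set the height from contact instead, judged by wrist force, joint torque and how the pad moved in the image.

**Run:** I estimate the dip at about 3 mm on each pad, give or take about 0.6 mm. It comes from the tool height; only pads 1 and 3 were also checked in the image. Vertical force was 1–2.5 N throughout. Between pads 3 and 4 I paused, and the tips caught on pad 4's slope with about 5 N sideways. I eased up by commanding 0.5 mm of lift and carried on, and the rest went smoothly.

**Last checks:**
- **Pads:** in the wrist view all six line up with their rest outlines.
- **Fixture, relay and spool:** unmoved, with side-camera differences at noise level before and after.
- **Cutters:** checked only by eye; they look as before.
- **Top view:** the arm blocked most of it at the end, so its difference check shows nothing.

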